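# Clamp the power adapter in the bench vise

## Robot

A 6-joint arm with a two-finger parallel gripper is mounted at the origin on a cart in front of the work surface, level with it; the furniture and walls round the work are solid. World frame = base frame: x ahead of the robot, y to its left, z up, the work surface at z = 0. Lengths are in m, angles in rad, forces in N, time in s.
With the tool pointing down it reaches from about 0.35 to 0.775 m from the base axis. Payload 5.5 kg.
Tool frame: the origin (TCP) lies on the centre line of the jaws, within the pads' length; the fingertips stand 11 mm ahead of it and the grasp point (between the pads) lies 8 mm behind it (env.tip_extent is the distance from the TCP to the fingertips, in m); z points along the fingers, y is the line along which they close (so a half turn about z gives the same grasp; the last joint's range is limited). The gripper opens to 85 mm and grips with 20 to 120 N. Pads are 22 mm wide; open, the fingers measure 114 mm over their backs; the gripper's body (76 mm by 85 mm) begins 54 mm behind the grasp point. The pads swing forward as they close: fully open they stand 13 mm farther back than shut.
Start: joints at [1.041, 0.313, 0.046, 1.304, 0, 1.431], TCP at [0.219, 0.532, 0.242] pointing down, gripper open.
Joint ranges: [-2.76, 2.76], [-0.86, 1.69], [-1.03, 1.26], [-2.2, 2.34], [-1.47, 1.5], [-3.14, 3.14]. Speed limits (rad/s): [2.57, 2.57, 3.14, 3.14, 3.14, 3.14].

## Interface

Orientations are given as a unit quaternion [w, x, y, z].
In Python, from workcell import env gives the robot as it stands.
- The arm moves only by the shell command python3 -m jog 'ROWS' [FORCE]. ROWS is JSON, a list of rows, each a list of 5 numbers: the gripper's target within -1 to 1 (shut at 1, half-way at 0, fully open at -1), then the shift along the tool's x, y, z in m, then the turn about the tool's z in degrees. In form: [[fingers, tx, ty, tz, turn], ...]. A call has 1 to 5 rows; each row shifts and turns the commanded pose from where the row before left it, along the tool's axes as they then stand; what a row does not reach is not made up. A row lasts 1/12 s, in which the tool goes at most 41.7 mm and 7.16 degrees, less where a joint would pass 70% of its speed; a pose out of reach is approached as far as the arm can. A call is refused whole if a number of a shift passes 0.0417 or a number of a turn 7.16, either way. A call with a gripper value outside its range is refused whole. The fingers move at their own pace and stop on an object; FORCE is the grip in N (left out, the last holds). Time passes only in rows, so rows that do not move let the fingers close. It gives the time, the measured TCP pose, the force, the opening and the grip force at its end, in the units of the state.
- env.get_state(): the state, without advancing time (a new reading comes with each control period).
- env.read_camera(name): name is "side" or "top"; returns a dict with "img" (480x640x3 uint8, red, green, blue), "fov_y" (degrees; the focal length in pixels is half the picture's height over the tangent of half this angle, whatever the lens; pixels are square), "cx", "cy" (the principal point, pixels), "D" ([k1, k2, p1, p2, k3] as OpenCV has them; the pictures are not rectified), "T" (4x4, takes a point from camera to world coordinates). Camera axes: x right, y up, looking along -z (the intrinsics and any distortion apply to the point x, -y, -z); pixel columns grow to the right and rows downward; lengths in m; the calibration is good to about 2 mm. A picture is of the moment at which its call begins. There is no depth.
- env.hand_in(): hands the job in; it is judged then, once.
The state is a dict: "clock": time; "joint_pos": joint angles; "qvel": joint speeds; "tau": joint torques, N m; "tcp_pos": TCP position; "orientation": TCP orientation; "wrist_force": force on the tool from outside, world axes, zero at the start; "ft_torque": the same for the moment, N m; "finger_gap": finger opening in m; "grip_force": force on a finger pad.
Only numpy, scipy, OpenCV 4.12 (cv2) and the standard library are available. Lean on these libraries where they do the work, as an engineer would, in place of code of your own. Each camera call takes 0.05 s, during which the arm holds its last target. There are 200 camera calls.

## Task

Clamp the black power adapter in the small bench vise: push the sliding jaw in until the adapter is held flush between jaw and fence, and then turn the wing nut on the jaw clockwise (seen from above) with light fingertip strokes against its wings until it stops. Only push things: do not squeeze the nut in the gripper, do not lift the adapter, and leave the other things on the bench where they are.

Things in the scene. Friction and masses are not known exactly. Their poses are not given: they have to be found in the camera images.
- vise: Aluminium vise plate fixed to the bench, 205 x 120 x 8 mm. Its x axis points from the jaw toward the fence, z is up; origin on the bench surface. The plate spans x -90 to +115 mm, y +-60 mm. The fence is a fixed wall across the far end: its inner face is at x = +97 mm, 110 mm wide, top 34 mm above the bench (two screw heads reach 37 mm). Two guide strips (y = +-37 to +-47 mm, top 16 mm, screw heads 18 mm) run beside the jaw.
- jaw (a joint): Slide of the jaw along the vise's +x (m): 0 is wide open, 0.055 the end of travel; at 0.040 it touches an adapter that is flush against the fence. It starts at 0.004 to 0.025. Jaw: dark steel block 70 mm long in x, 72 mm wide, from 8 to 34 mm above the bench; front face at vise x = 9 mm + joint value. It slides with about 6 N of friction and stays where it is left.
- jaw_push (a point): Middle of the jaw's rear face (the upright face away from the fence), 21 mm above the bench; pushing here toward the vise's +x moves the jaw in.
- nut (a joint): Turn of the wing nut on the jaw (rad), growing clockwise seen from above; it stops hard at 9.4 (tight) and starts between 2.5 and 5.0. At 0 (and every pi) the wings lie along the vise's x axis. About 0.04 N m of friction; it stays where it is left. It sinks 0.5 mm per rad and sits down on its washer at 9.4.
- nut_wings (a point): Point on the wing nut's upright axis, 40 mm ahead (vise +x) of the jaw's rear face, at the mid-height of the wings. Its x axis lies along the two wings, z up. Two steel wings, 58 mm tip to tip, 5 mm thick, each a round upright paddle of 20 mm diameter centred 19 mm from the axis, reaching 10 mm above and 10 mm below this point. Between the wings nothing stands higher than 5 mm below this point. When tight the point is 56 mm above the bench, up to 4 mm higher when loose.
- adapter: Black power adapter brick, 93 (its x) x 48 (its y) x 30 mm, 0.25 kg, loose, lying flat on the vise plate between jaw and fence with its long side across the vise. Origin at the middle of its underside, 8 mm above the bench; flush against the fence it is at vise x = 73 mm.
- driver: Bystander: grey screwdriver, 162 mm long, 16 mm thick, lying along the vise on its -y side. Origin at the middle of its underside.
- tape: Bystander: small roll of black tape, 58 mm across, 19 mm high, beside the vise on its +y side. Origin at the middle of its underside.
- mug: Bystander: mug, 83 mm across, 104 mm high, to the left of the vise. Origin at the middle of its underside.
- stapler: Bystander: red stapler, 150 x 36 x 49 mm, to the right of the vise. Origin at the middle of its underside.
- controller: Bystander: white hand controller, 141 x 63 x 50 mm, to the left of the vise. Origin at the middle of its underside.
There are look-alikes about, which are no part of the job. Leave any yellow look-alike of the adapter alone.

How it is judged:
By the outcome, as a careful person would: the job done as asked, in the order asked, and still so for the second after the job is handed in, with the robot touching nothing.
It also fails if it takes over 61 s, if anything falls off the work surface, if the arm or the gripper's body presses on something with over 40 N, if the wrist force passes 120 N, or if a joint passes its speed limit or range.

## Working session

There is one attempt and no reset: what is moved stays moved. The work goes in short steps, Python scripts to look and compute and a shell command to move; the robot and the scene stay as the last step left them, time stands still between calls to the robot, and variables do not carry over. Pictures are saved under pics/ and viewed, at most 10 in all, crops included, and the job is handed in when it is done.

```bash
mkdir -p pics; ls
cat > h.py <<'E'
import numpy as np,cv2
from workcell import env
def cam(n,save=None):
    c=env.read_camera(n); im=c["img"][:,:,::-1].copy()
    if save: cv2.imwrite("pics/"+save,im)
    np.savez("pics/"+n+".npz",**{k:np.array(v) for k,v in c.items()})
    return c
def load(n): return np.load("pics/"+n+".npz")
def K(c):
    f=240/np.tan(np.radians(float(c["fov_y"]))/2)
    return np.array([[f,0,float(c["cx"])],[0,f,float(c["cy"])],[0,0,1]])
def ray(c,uv):
    p=cv2.undistortPoints(np.array(uv,float).reshape(-1,1,2),K(c),np.array(c["D"],float)).reshape(-1,2)
    d=np.c_[p[:,0],-p[:,1],-np.ones(len(p))]@np.array(c["T"])[:3,:3].T
    return np.array(c["T"])[:3,3],d
def plane(c,uv,z):
    o,d=ray(c,uv); return o+d*((z-o[2])/d[:,2])[:,None]
def proj(c,P):
    T=np.array(c["T"]); q=(np.array(P,float).reshape(-1,3)-T[:3,3])@T[:3,:3]; q=q*[1,-1,-1]
    return cv2.projectPoints(q,np.zeros(3),np.zeros(3),K(c),np.array(c["D"],float))[0].reshape(-1,2)
E
python3 - <<'E'
from h import *
np.set_printoptions(precision=3,suppress=True)
for n in("top","side"):
    c=cam(n,n+"0.png"); print(n,c["T"],c["fov_y"],c["D"])
print(env.get_state())
E
```

```text
pics
top [[-0.027  0.998 -0.048  0.462]
 [-1.    -0.027 -0.005 -0.174]
 [-0.007  0.048  0.999  1.173]
 [ 0.     0.     0.     1.   ]] 57.3340428289192 [0.001 0.    0.    0.    0.   ]
side [[ 1.    -0.014 -0.014  0.515]
 [-0.003  0.596 -0.803 -1.211]
 [ 0.02   0.803  0.596  0.836]
 [ 0.     0.     0.     1.   ]] 54.11809455918019 [-0.12  0.    0.    0.    0.  ]
{'clock': 0.1, 'joint_pos': array([ 1.041,  0.314,  0.045,  1.304, -0.   ,  1.431]), 'qvel': array([-0.001, -0.001,  0.005, -0.001, -0.001,  0.   ]), 'tau': array([  0.002, -48.173,  29.924,   0.013,  -0.   ,   0.   ]), 'tcp_pos': array([0.218, 0.531, 0.241]), 'orientation': array([-0.   ,  0.194,  0.981, -0.001]), 'wrist_force': array([-0.13 , -0.829, -0.509]), 'ft_torque': array([ 0.026,  0.041, -0.063]), 'grip_force': 0.0, 'finger_gap': 0.08537435402360334}
```

View pics/top0.png

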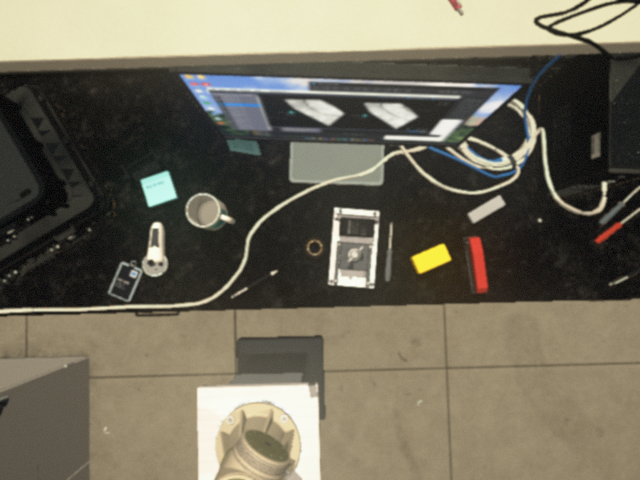

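View pics/side0.png

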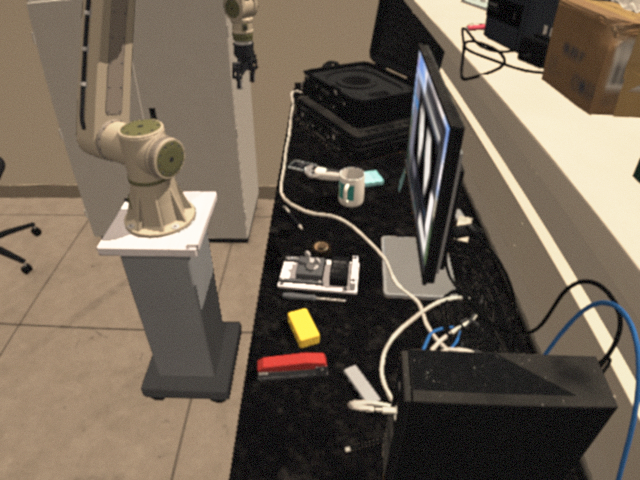

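Top view: the vise is at about (355,248), with the fence end up at row 213. The black adapter is inside it at about (356,226), and the wing nut is at about (355,255). The adapter candidates are the black brick in the vise (356,226), the yellow brick (432,258), which is the look-alike, and the black tape (314,247). I choose the one in the vise and check it in a close crop.

Run:
```python
from h import *
np.set_printoptions(precision=4,suppress=True)
c=load("top");s=load("side")
im=c["img"][:,:,::-1]; a=im[195:300,300:410]
A=cv2.resize(a,None,fx=5,fy=5,interpolation=cv2.INTER_CUBIC)
b=s["img"][:,:,::-1][230:310,265:370]; B=cv2.resize(b,None,fx=5,fy=5,interpolation=cv2.INTER_CUBIC)
B=cv2.resize(b,(240,183)); 
cv2.imwrite("pics/crop0.png",np.hstack([A,cv2.copyMakeBorder(B,0,A.shape[0]-183,0,0,0)]))
cv2.imwrite("pics/crop0s.png",cv2.resize(b,None,fx=7,fy=7,interpolation=cv2.INTER_CUBIC))
g=cv2.cvtColor(np.ascontiguousarray(im),cv2.COLOR_BGR2GRAY)
m=(g>110).astype(np.uint8); m[:200]=0;m[295:]=0;m[:,:322]=0;m[:,386:]=0
ys,xs=np.nonzero(m); r=cv2.minAreaRect(np.c_[xs,ys].astype(np.float32)); bx=cv2.boxPoints(r); print(r,bx)
P=plane(c,bx,0.01);print(P)
```

```text
((353.6176452636719, 247.47056579589844), (47.47513198852539, 78.61390686035156), 4.39870548248291) [[326.9353 284.8412]
 [332.9647 206.4588]
 [380.3    210.1   ]
 [374.2706 288.4823]]
[[ 0.4127 -0.193   0.01  ]
 [ 0.6203 -0.215   0.01  ]
 [ 0.607  -0.3405  0.01  ]
 [ 0.3998 -0.3175  0.01  ]]
```

View pics/crop0.png

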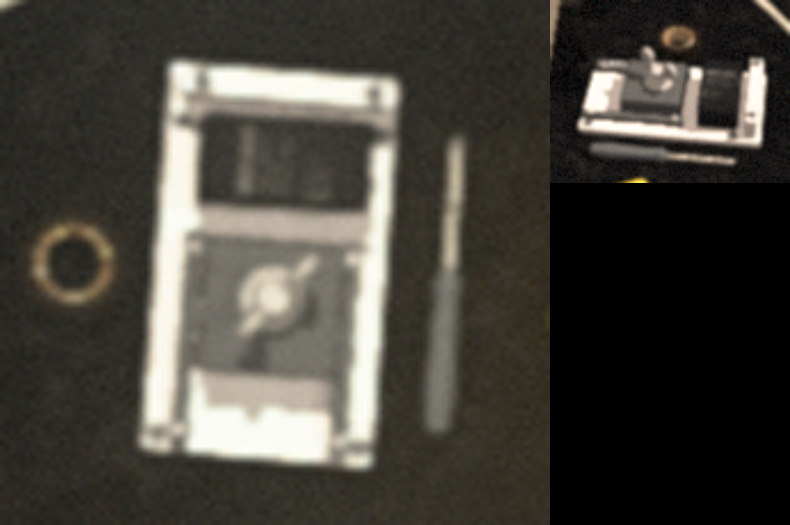

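View pics/crop0s.png

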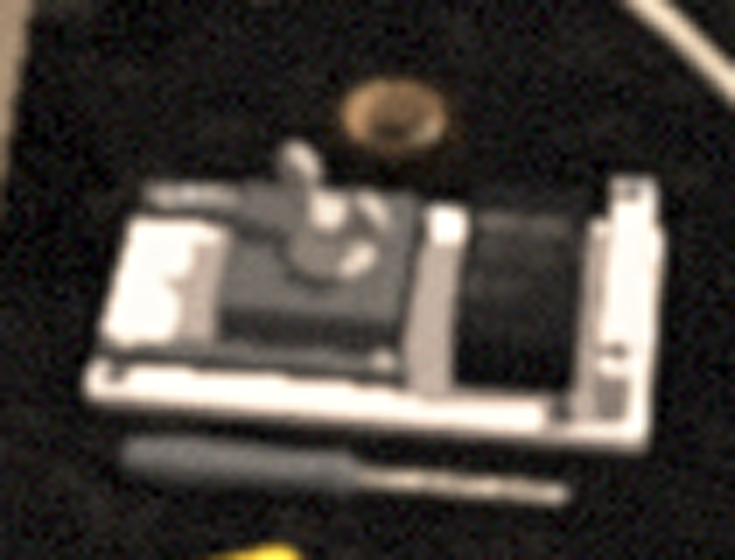

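The crops confirm the black brick sits between jaw and fence, with a gap on the jaw side. In the top crop the nut is at (272,297), with wing ends at (312,262) and (240,332). The jaw's rear edge is at row ~374.

```bash
cat >> h.py <<'E'
def tovise(P,V):
    o,th=V; R=np.array([[np.cos(th),-np.sin(th)],[np.sin(th),np.cos(th)]]); return np.c_[(P[:,:2]-o)@R,P[:,2]]
def toworld(p,V):
    o,th=V; R=np.array([[np.cos(th),-np.sin(th)],[np.sin(th),np.cos(th)]]); p=np.array(p,float).reshape(-1,3);return np.c_[p[:,:2]@R.T+o,p[:,2]]
E
python3 - <<'E'
from h import *
np.set_printoptions(precision=4,suppress=True)
c=load("top");s=load("side")
T=lambda L,z:plane(c,np.array(L)/5+[300,195]-.4,z)
S=lambda L,z:plane(s,np.array(L)/7+[265,230]-.43,z)
rear=T([(140,450),(372,467)],.008); f=T([(172,62),(400,80)],.034)
print(rear,f, np.linalg.norm(rear[0]-rear[1]),np.linalg.norm(f[0]-f[1]))
sc=S([(85,398),(648,450)],.004); print("side corners",sc, S([(635,178)],.034))
rm,fm=rear.mean(0),f.mean(0); d=fm-rm; th=np.arctan2(d[1],d[0]); u=np.array([np.cos(th),np.sin(th)])
o=(rm[:2]+.09*u+fm[:2]-.115*u)/2; V=(o,th); print("len",np.linalg.norm(d[:2]),"V",o,th)
e=f[0]-f[1]; e2=rear[0]-rear[1]; print("th from widths",np.arctan2(-e[0],e[1]),np.arctan2(-e2[0],e2[1]))
print("side corners vise",tovise(sc,V))
print("jaw rear",tovise(T([(200,370),(325,378)],.034),V),"front",tovise(T([(200,238),(350,244)],.034),V))
print("jaw side rear",tovise(S([(222,300)],.034),V),"front",tovise(S([(415,200)],.034),V))
print("adapter",tovise(T([(200,118),(370,125),(200,205),(368,210)],.038),V))
w=tovise(T([(314,260),(240,334),(272,297)],.062),V);print("nut",w, np.degrees(np.arctan2(*(w[0]-w[1])[[1,0]])))
np.save("V.npy",np.r_[o,th])
for p in [(.0,0,.06)]: print(toworld(p,V))
print("driver",tovise(T([(455,135),(437,430)],.01),V))
E
```

```text
[[ 0.4132 -0.1948  0.008 ]
 [ 0.401  -0.3171  0.008 ]] [[ 0.6155 -0.2168  0.034 ]
 [ 0.6027 -0.3352  0.034 ]] 0.12287766841478717 0.11910665181409069
side corners [[ 0.4001 -0.3168  0.004 ]
 [ 0.6071 -0.3406  0.004 ]] [[ 0.6065 -0.2202  0.034 ]]
len 0.20299378776676233 V [ 0.4957 -0.2647] -0.0987891418963911
th from widths -0.10734696856013684 -0.09985331623789223
side corners vise [[-0.09   -0.0612  0.004 ]
 [ 0.1184 -0.0645  0.004 ]]
jaw rear [[-0.0445  0.0339  0.034 ]
 [-0.044  -0.0309  0.034 ]] front [[ 0.0238  0.0387  0.034 ]
 [ 0.0263 -0.0392  0.034 ]]
jaw side rear [[-0.0422 -0.0346  0.034 ]] front [[0.0226 0.0318 0.034 ]]
adapter [[ 0.0858  0.0431  0.038 ]
 [ 0.0884 -0.045   0.038 ]
 [ 0.0407  0.04    0.038 ]
 [ 0.0443 -0.0469  0.038 ]]
nut [[ 0.0152 -0.0185  0.062 ]
 [-0.0249  0.0163  0.062 ]
 [-0.005   0.0015  0.062 ]] -41.00253261891063
[[ 0.4957 -0.2647  0.06  ]]
driver [[ 0.0895 -0.0937  0.01  ]
 [-0.0671 -0.0941  0.01  ]]
```

```bash
cat >> h.py <<'E'
def V(): return (np.array([0.4957,-0.2653]),-0.105)
def rel(p,yaw_v=None):
    "shift from current TCP to vise point p in current tool axes (and in vise-aligned tool axes)"
    from scipy.spatial.transform import Rotation as Ro
    st=env.get_state(); q=st["orientation"]; R=Ro.from_quat([q[1],q[2],q[3],q[0]]).as_matrix()
    d=toworld(p,V())[0]-st["tcp_pos"]; yv=np.degrees(np.arctan2(R[1,0],R[0,0])-V()[1])
    print("t",st["clock"],"tcp vise",tovise(st["tcp_pos"][None],V()).round(4),"shift tool",(R.T@d).round(4),"yaw_v",yv.round(1),"j6",np.degrees(st["joint_pos"][5]).round(1),"F",st["wrist_force"].round(1),"tz",st["ft_torque"].round(2))
E
python3 -c "
from h import *
rel((-.078,0,.1))"
python3 -m jog '[[1,0,0,0,-7.16],[1,0,0,0,-7.16],[1,0,0,0,-2.4],[1,0,0,0,0]]' 20
python3 -c "
from h import *
rel((-.078,0,.1))"
```

```text
t 0.1 tcp vise [[-0.3594  0.7633  0.2415]] shift tool [-0.4846 -0.6533  0.1425] yaw_v 163.7 j6 82.0 F [-0.1 -0.8 -0.5] tz [ 0.03  0.04 -0.06]
clock: 0.43
tcp_pos: [0.2184, 0.5316, 0.2418]
orientation: [-0.0, 0.048, 0.999, -0.0]
wrist_force: [0.0, -0.6, -0.1]
finger_gap: 0.039
grip_force: 0.0
t 0.4333 tcp vise [[-0.3593  0.7635  0.2418]] shift tool [-0.2753 -0.7656  0.1424] yaw_v 180.5 j6 65.2 F [ 0.  -0.6 -0.1] tz [ 0.01 -0.03  0.02]
```

```bash
python3 -m jog '[[1,-0.0275,-0.03,0,0],[1,-0.0275,-0.03,0,0],[1,-0.0275,-0.03,0,0],[1,-0.0275,-0.03,0,0],[1,-0.0275,-0.03,0,0]]' >/dev/null
python3 -m jog '[[1,-0.0275,-0.03,0,0],[1,-0.0275,-0.03,0,0],[1,-0.0275,-0.03,0,0],[1,-0.0275,-0.03,0,0],[1,-0.0275,-0.03,0,0]]' >/dev/null
python3 -m jog '[[1,0,-0.038,0,0],[1,0,-0.038,0,0],[1,0,-0.038,0,0],[1,0,-0.038,0,0],[1,0,-0.038,0,0]]' >/dev/null
python3 -m jog '[[1,0,-0.038,0,0],[1,0,-0.038,0,0],[1,0,-0.038,0,0],[1,0,-0.038,0,0],[1,0,-0.03,0,0]]'
python3 -c "
from h import *
rel((-.078,0,.1))"
```

```text
clock: 2.1
tcp_pos: [0.4258, -0.1663, 0.2422]
orientation: [0.0, 0.051, 0.999, -0.0]
wrist_force: [0.7, 0.9, -0.4]
finger_gap: 0.0001
grip_force: 0.0
t 2.1 tcp vise [[-0.0799  0.0912  0.2422]] shift tool [-0.0015 -0.0911  0.1422] yaw_v 180.2 j6 -25.6 F [ 0.7  0.9 -0.4] tz [-0.01 -0.01  0.04]
```

```bash
python3 -m jog '[[1,0,-0.031,0,0],[1,0,-0.03,0,0],[1,0,-0.029,0.02,0],[1,0,0,0.041,0],[1,0,0,0.041,0]]' >/dev/null
python3 -m jog '[[1,0,0,0.04,0],[1,0,0,0,0]]'
python3 - <<'E'
from h import *
rel((-.076,0,.026))
c=cam("top"); s=cam("side")
A=cv2.resize(c["img"][195:300,310:400,::-1],None,fx=4.4,fy=4.4,interpolation=cv2.INTER_CUBIC)
B=cv2.resize(s["img"][210:310,265:365,::-1],(396,396),interpolation=cv2.INTER_CUBIC)
B=cv2.copyMakeBorder(B,0,A.shape[0]-396,0,0,0)
cv2.imwrite("pics/p1.png",np.hstack([A,B]))
E
```

```text
clock: 2.68
tcp_pos: [0.4127, -0.2496, 0.0931]
orientation: [-0.005, 0.05, 0.999, 0.004]
wrist_force: [-0.8, 1.6, -0.6]
finger_gap: 0.0001
grip_force: 0.0
t 2.6833 tcp vise [[-0.0842  0.0069  0.0931]] shift tool [-0.0089 -0.0074  0.067 ] yaw_v 180.3 j6 -35.0 F [-0.8  1.6 -0.6] tz [0.07 0.06 0.01]
```

View pics/p1.png

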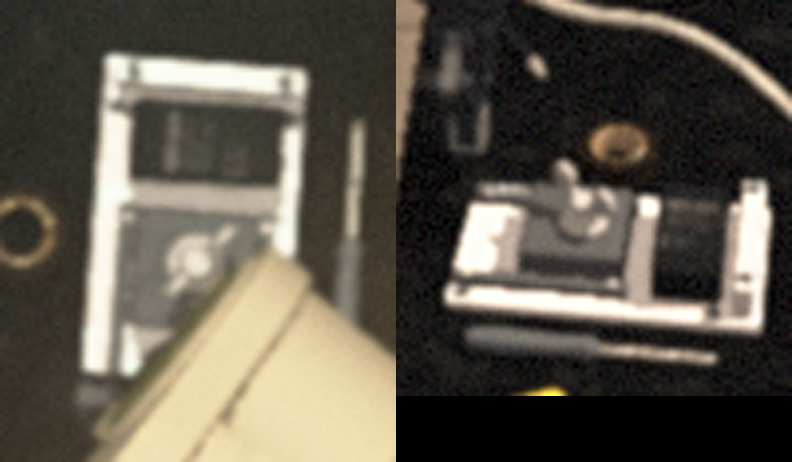

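The side crop shows the closed gripper at about (465,130), still above and behind the jaw's rear face. Next I lower it and look at its position.

```bash
python3 -m jog '[[1,-0.006,-0.007,0.03,0],[1,0,0,0.03,0],[1,0,0,0.005,0],[1,0,0,0,0],[1,0,0,0,0]]'
python3 -c "
from h import *
rel((-.032,0,.025))"
```

```text
clock: 3.2
tcp_pos: [0.4241, -0.2616, 0.0375]
orientation: [0.001, 0.049, 0.999, -0.001]
wrist_force: [0.4, 0.2, 0.3]
finger_gap: 0.0001
grip_force: 0.0
t 3.2 tcp vise [[-0.0716 -0.0038  0.0375]] shift tool [-0.0396  0.0036  0.0126] yaw_v 180.4 j6 -35.3 F [0.4 0.2 0.3] tz [-0.04 -0.01 -0.  ]
```

```bash
python3 -m jog '[[1,0,0.003,0.01,0],[1,0,0,0,0],[1,-0.006,0,0,0],[1,-0.006,0,0,0],[1,0,0,0,0]]'
python3 -m jog '[[1,-0.003,0,0,0],[1,-0.003,0,0,0],[1,-0.003,0,0,0],[1,0,0,0,0]]'
python3 -m jog '[[1,-0.003,0,0,0],[1,-0.003,0,0,0],[1,0,0,0,0]]'
python3 -c "
from h import *
rel((-.032,0,.025))"
```

```text
clock: 3.62
tcp_pos: [0.4376, -0.2604, 0.0268]
orientation: [0.002, 0.049, 0.999, -0.001]
wrist_force: [-0.2, -0.0, 0.2]
finger_gap: 0.0
grip_force: 0.0
clock: 3.95
tcp_pos: [0.4431, -0.2599, 0.0252]
orientation: [-0.001, 0.049, 0.999, -0.0]
wrist_force: [-4.9, -0.6, 3.8]
finger_gap: 0.0003
grip_force: 2.2
clock: 4.2
tcp_pos: [0.4491, -0.2605, 0.0251]
orientation: [-0.001, 0.049, 0.999, 0.0]
wrist_force: [-4.8, -0.4, 2.8]
finger_gap: -0.0001
grip_force: 2.3
t 4.2 tcp vise [[-0.0469 -0.0001  0.0251]] shift tool [-0.0149 -0.      0.0001] yaw_v 180.4 j6 -33.3 F [-4.8 -0.4  2.8] tz [-0.2   0.89  0.02]
```

```bash
python3 -m jog '[[1,-0.003,0,0,0],[1,-0.003,0,0,0],[1,0,0,0,0]]' | grep -E 'tcp|wrist'
python3 -m jog '[[1,-0.002,0,0,0],[1,-0.002,0,0,0],[1,0,0,0,0]]'| grep -E 'tcp|wrist'
python3 -m jog '[[1,-0.002,0,0,0],[1,0,0,0,0]]'| grep -E 'tcp|wrist'
python3 -c "
from h import *
rel((-.032,0,.025))"
```

```text
tcp_pos: [0.4551, -0.261, 0.025]
wrist_force: [-4.4, -0.2, 2.2]
tcp_pos: [0.4586, -0.2614, 0.025]
wrist_force: [-6.3, -0.7, 2.8]
tcp_pos: [0.4605, -0.2616, 0.025]
wrist_force: [-6.4, -0.9, 3.1]
t 4.8667 tcp vise [[-0.0354  0.      0.025 ]] shift tool [-0.0034 -0.     -0.    ] yaw_v 180.4 j6 -32.6 F [-6.4 -0.9  3.1] tz [-0.25  1.21 -0.06]
```

```bash
for i in 1; do :; done
python3 -m jog '[[1,-0.0015,0,0,0],[1,0,0,0,0]]'| grep -E 'tcp|wrist'
python3 -m jog '[[1,-0.0015,0,0,0],[1,0,0,0,0]]'| grep -E 'tcp|wrist'
python3 -m jog '[[1,-0.001,0,0,0],[1,0,0,0,0]]'| grep -E 'tcp|wrist'
```

```text
tcp_pos: [0.4618, -0.2617, 0.025]
wrist_force: [-7.0, -0.6, 3.7]
tcp_pos: [0.4633, -0.2619, 0.025]
wrist_force: [-6.2, -0.6, 3.2]
tcp_pos: [0.4641, -0.2619, 0.025]
wrist_force: [-7.3, -1.0, 3.4]
```

```bash
python3 -m jog '[[1,-0.001,0,0,0],[1,0,0,0,0]]'| grep -E 'tcp|wrist'
python3 -m jog '[[1,-0.001,0,0,0],[1,0,0,0,0]]'| grep -E 'tcp|wrist'
```

```text
tcp_pos: [0.4641, -0.2619, 0.025]
wrist_force: [-10.6, -1.5, 6.7]
tcp_pos: [0.4642, -0.2619, 0.0249]
wrist_force: [-14.0, -1.9, 8.4]
```

```bash
python3 -m jog '[[1,-0.001,0,0,0],[1,0,0,0,0]]'| grep -E 'tcp|wrist'
```

```text
tcp_pos: [0.4642, -0.2619, 0.0249]
wrist_force: [-17.2, -2.0, 10.5]
```

```bash
python3 -m jog '[[1,-0.0015,0,0,0],[1,0,0,0,0],[1,0,0,0,0]]'| grep -E 'tcp|wrist'
python3 -m jog '[[1,0.012,0,0,0],[1,0.02,0,0,0],[1,0.005,0,-0.02,0],[-1,0,0,-0.04,0],[-1,0,0,-0.04,0]]' >/dev/null
python3 -m jog '[[-1,0.04,0,0,0],[-1,0.035,0,0,0],[-1,0.02,0,0,0],[-1,0,0,0,0]]'
python3 - <<'E'
from h import *
rel((.019,0,.1))
c=cam("top"); s=cam("side")
A=cv2.resize(c["img"][195:300,310:400,::-1],None,fx=4.4,fy=4.4,interpolation=cv2.INTER_CUBIC)
B=cv2.resize(s["img"][210:310,265:365,::-1],(396,396),interpolation=cv2.INTER_CUBIC)
B=cv2.copyMakeBorder(B,0,A.shape[0]-396,0,0,0)
cv2.imwrite("pics/p2.png",np.hstack([A,B]))
E
```

```text
tcp_pos: [0.4642, -0.2618, 0.0247]
wrist_force: [-20.0, -2.1, 13.0]
clock: 6.87
tcp_pos: [0.3361, -0.2481, 0.1254]
orientation: [-0.001, 0.05, 0.999, 0.001]
wrist_force: [-0.2, 0.3, -0.4]
finger_gap: 0.0726
grip_force: 0.0
t 6.8667 tcp vise [[-0.1605  0.0004  0.1254]] shift tool [-0.1795 -0.0014  0.0251] yaw_v 180.3 j6 -41.8 F [-0.2  0.3 -0.4] tz [ 0.05  0.   -0.1 ]
```

View pics/p2.png

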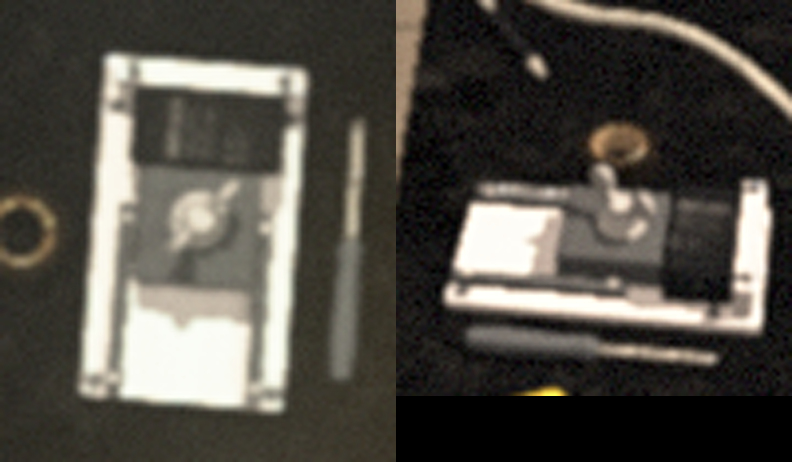

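The crop shows the jaw against the adapter and the adapter against the fence, with no gap. The nut is at about (202,218) and its wings still lie at the same angle. I now move over it with the gripper open, to push with a single finger.

```bash
python3 -c "
from h import *
c=load('top');P=plane(c,np.array([(202,218),(237,184),(168,250)])/4.4+[310,195]-.4,.06);v=tovise(P,V());print(v.round(4),np.degrees(np.arctan2(*(v[1]-v[2])[[1,0]])),env.tip_extent)"
python3 -m jog '[[-1,-0.041,0.005,0,0],[-1,-0.041,0.005,0,0],[-1,-0.041,0,0,0],[-1,-0.041,0,0,-6.9],[-1,-0.041,0,0,-6.9]]' >/dev/null
python3 -m jog '[[-1,0,0,0,-6.9],[-1,0,0,0,-6.9],[-1,0,0,0,-6.9],[-1,0,0,0,-6.9],[-1,0,0,0,-6.9]]' >/dev/null
python3 -m jog '[[-1,0,0,0,-6.9],[-1,0,0,0,-6.9],[-1,0,0,0,-6.9],[-1,0,0,0,-6.9],[-1,0,0,0,-6.9]]' >/dev/null
python3 -m jog '[[-1,0,0,0,-6.9],[-1,0,0,0,-6.9],[-1,0,0,0,-6.9],[-1,0,0,0,-6.9],[-1,0,0,0,0]]'
python3 -c "
from h import *
rel((.0458,.0096,.058))"
```

```text
[[ 0.0202 -0.0001  0.06  ]
 [ 0.0413 -0.0188  0.06  ]
 [ 0.0003  0.018   0.06  ]] -41.88922656983239 0.011
clock: 8.63
tcp_pos: [0.5458, -0.2546, 0.1248]
orientation: [-0.0, 0.793, -0.609, 0.0]
wrist_force: [0.7, -0.6, -0.7]
finger_gap: 0.0852
grip_force: 0.0
t 8.6333 tcp vise [[0.0488 0.0158 0.1248]] shift tool [0.0048 0.0051 0.0668] yaw_v -69.0 j6 -137.7 F [ 0.7 -0.6 -0.7] tz [-0.04 -0.02 -0.01]
```

```bash
python3 -m jog '[[-1,0.005,0.005,0.03,0],[-1,0,0,0.025,0],[-1,0,0,0.001,0],[-1,0,0,0,0],[-1,0,0,0,0]]'
python3 - <<'E'
from h import *
rel((.0459,.010,.055))
c=cam("top"); s=cam("side")
A=cv2.resize(c["img"][195:285,310:400,::-1],None,fx=4.4,fy=4.4,interpolation=cv2.INTER_CUBIC)
B=cv2.resize(s["img"][220:295,280:355,::-1],(396,396),interpolation=cv2.INTER_CUBIC)
v=proj(s,toworld([(.0198,0,.059),(.0059,-.0053,.068)],V())); print((v-[280,220])*396/75+[396,0])
cv2.imwrite("pics/p3.png",np.hstack([A,B]))
E
```

```text
clock: 9.05
tcp_pos: [0.5417, -0.261, 0.0699]
orientation: [-0.0, 0.792, -0.611, 0.0]
wrist_force: [0.5, 0.6, 0.8]
finger_gap: 0.0853
grip_force: 0.0
t 9.05 tcp vise [[0.0452 0.0091 0.0699]] shift tool [-0.0006 -0.0009  0.0149] yaw_v -69.3 j6 -138.1 F [0.5 0.6 0.8] tz [-0.01 -0.04  0.04]
[[615.96804832 203.30415225]
 [586.67671999 193.64524658]]
```

View pics/p3.png

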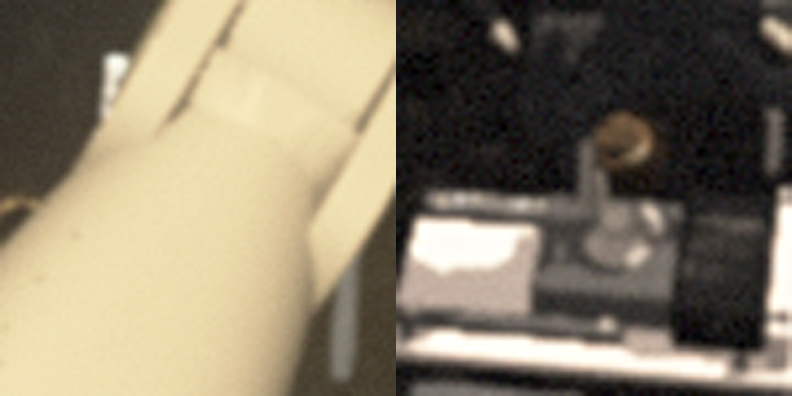

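Side crop: the open finger hangs at about (592,150–200), with its tip near z≈0.067, at the nut's left. This fits an open tip about 2 mm behind the TCP. I lower it 14 mm and start the stroke.

```bash
python3 -m jog '[[-1,0,-0.001,0.01,0],[-1,0,0,0.004,0],[-1,0,0,0,0],[-1,0,0,0,0]]' | grep -E 'clock|tcp|wrist'
python3 -m jog '[[-1,0.0029,0.0002,0,6],[-1,0.0029,0.0002,0,6],[-1,0.0029,0.0002,0,6],[-1,0.0029,0.0002,0,6],[-1,0,0,0,0]]' | grep -E 'clock|tcp|wrist'
python3 -c "
from h import *
rel((.0459,.010,.055))"
```

```text
clock: 9.48
tcp_pos: [0.5415, -0.2604, 0.0549]
wrist_force: [-0.9, -0.1, 0.3]
clock: 9.9
tcp_pos: [0.5419, -0.2728, 0.0554]
wrist_force: [-0.2, -0.5, -0.4]
t 9.9 tcp vise [[ 0.0467 -0.0026  0.0554]] shift tool [-0.0126  0.0016  0.0004] yaw_v -93.4 j6 -114.9 F [-0.2 -0.5 -0.4] tz [-0.03  0.05  0.03]
```

```bash
python3 -m jog '[[-1,0.0029,0.0002,0,6],[-1,0.0029,0.0002,0,6],[-1,0.0029,0.0002,0,6],[-1,0.0029,0.0002,0,6],[-1,0.0029,0.0002,0,6]]' | grep -E 'tcp|wrist'
python3 -m jog '[[-1,0.0029,0.0002,0,6],[-1,0.0029,0.0002,0,6],[-1,0.0029,0.0002,0,6],[-1,0.0029,0.0002,0,6],[-1,0.0029,0.0002,0,6]]' | grep -E 'tcp|wrist'
python3 - <<'E'
from h import *
st=env.get_state()
rel((.0198,0,.055))
c=cam("top"); s=cam("side")
B=cv2.resize(s["img"][220:295,280:355,::-1],(500,500),interpolation=cv2.INTER_CUBIC)
cv2.imwrite("pics/p4.png",B)
E
```

```text
tcp_pos: [0.5354, -0.2854, 0.0553]
wrist_force: [-2.0, -0.9, -0.2]
tcp_pos: [0.5232, -0.2932, 0.055]
wrist_force: [-2.3, 0.1, -0.7]
t 10.7333 tcp vise [[ 0.0303 -0.0249  0.055 ]] shift tool [-0.0018  0.0269  0.    ] yaw_v -153.3 j6 -57.6 F [-2.3  0.1 -0.7] tz [-0.02  0.46  0.12]
```

View pics/p4.png

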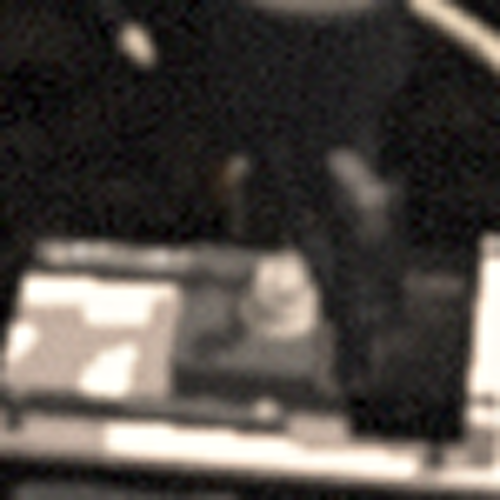

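The side crop shows the nut with one wing now swung round at about (285,300), and the force is about 2 N, so the nut is turning. I carry on with the stroke.

```bash
python3 -m jog '[[-1,0.0025,-0.0005,0,6],[-1,0.0029,0.0002,0,6],[-1,0.0029,0.0002,0,6],[-1,0.0029,0.0002,0,6],[-1,0.0029,0.0002,0,6]]' | grep -E 'wrist'
python3 -m jog '[[-1,0.0029,0.0002,0,6],[-1,0.0029,0.0002,0,6],[-1,0.0029,0.0002,0,6],[-1,0.0029,0.0002,0,6],[-1,0.0029,0.0002,0,6]]' | grep -E 'wrist'
python3 -m jog '[[-1,0.0029,0.0002,0,6],[-1,0.0029,0.0002,0,6],[-1,0.0029,0.0002,0,6],[-1,0.0029,0.0002,0,6],[-1,0.0029,0.0002,0,6]]' | grep -E 'wrist'
python3 -c "
from h import *
rel((.0198,0,.055))"
```

```text
wrist_force: [-1.9, 1.6, -1.7]
wrist_force: [-1.4, 2.7, -0.7]
wrist_force: [0.3, 1.9, -1.8]
t 12.0833 tcp vise [[-0.0055 -0.0112  0.0549]] shift tool [-0.0015  0.0276 -0.0001] yaw_v 116.9 j6 31.5 F [ 0.3  1.9 -1.8] tz [0.44 0.09 0.11]
```

```bash
python3 -m jog '[[-1,0.0025,0.0002,0,6],[-1,0.0029,0.0002,0,6],[-1,0.0029,0.0002,0,6],[-1,0.0029,0.0002,0,6],[-1,0.0029,0.0002,0,6]]' | grep -E 'wrist'
python3 -m jog '[[-1,0.0029,0.0002,0,6],[-1,0.0029,0.0002,0,6],[-1,0.0029,0.0002,0,6],[-1,0.0029,0.0002,0,6],[-1,0.0029,0.0002,0,6]]' | grep -E 'wrist'
python3 -m jog '[[-1,0.0029,0.0002,0,6],[-1,0.0029,0.0002,0,6],[-1,0.0029,0.0002,0,6],[-1,0.0029,0.0002,0,6],[-1,0,0,0,0]]' | grep -E 'wrist'
python3 -c "
from h import *
rel((.0198,0,.055))"
```

```text
wrist_force: [1.4, 1.2, -1.3]
wrist_force: [1.6, 0.9, -2.1]
wrist_force: [1.7, -0.4, 0.2]
t 13.3333 tcp vise [[0.0069 0.0231 0.0557]] shift tool [-0.0017  0.0264  0.0007] yaw_v 33.0 j6 119.1 F [ 1.7 -0.4  0.2] tz [-0.03 -0.19  0.06]
```

```bash
python3 -m jog '[[-1,-0.0029,0.0002,0,-6],[-1,0,0,-0.03,0],[-1,-0.0034,0.0002,0,-7.1],[-1,-0.0034,0.0002,0,-7.1],[-1,-0.0034,0.0002,0,-7.1]]' >/dev/null
python3 -m jog '[[-1,-0.0034,0.0002,0,-7.1],[-1,-0.0034,0.0002,0,-7.1],[-1,-0.0034,0.0002,0,-7.1],[-1,-0.0034,0.0002,0,-7.1],[-1,-0.0034,0.0002,0,-7.1]]' >/dev/null
python3 -m jog '[[-1,-0.0034,0.0002,0,-7.1],[-1,-0.0034,0.0002,0,-7.1],[-1,-0.0034,0.0002,0,-7.1],[-1,-0.0034,0.0002,0,-7.1],[-1,-0.0034,0.0002,0,-7.1]]' >/dev/null
python3 -m jog '[[-1,-0.0034,0.0002,0,-7.1],[-1,-0.0034,0.0002,0,-7.1],[-1,-0.0034,0.0002,0,-7.1],[-1,-0.0034,0.0002,0,-7.1],[-1,-0.0034,0.0002,0,-7.1]]' >/dev/null
python3 -m jog '[[-1,-0.0034,0.0002,0,-7.1],[-1,-0.0034,0.0002,0,-7.1],[-1,-0.0034,0.0002,0,-7.1],[-1,-0.0034,0.0002,0,-7.1],[-1,-0.0034,0.0002,0,-7.1]]' >/dev/null
python3 -m jog '[[-1,-0.0034,0.0002,0,-7.1],[-1,-0.0034,0.0002,0,-7.1],[-1,-0.0034,0.0002,0,-7.1],[-1,0,0,0,0]]' |grep -E 'clock|wrist'
python3 -c "
from h import *
rel((.0198,0,.055))"
```

```text
clock: 15.75
wrist_force: [-0.7, 0.6, -0.0]
t 15.75 tcp vise [[ 0.0395 -0.0202  0.0854]] shift tool [0.0002 0.0282 0.0304] yaw_v -136.1 j6 -74.0 F [-0.7  0.6 -0. ] tz [-0.01 -0.02  0.02]
```

```bash
python3 -m jog '[[-1,-0.0034,0.0002,0,-7.1],[-1,-0.0034,0.0002,0,-7.1],[-1,0,0,0.02,0],[-1,0,0,0.011,0],[-1,0,0,0,0]]' |grep -E 'tcp|wrist'
python3 -m jog '[[-1,0.0029,0.0002,0,6],[-1,0.0029,0.0002,0,6],[-1,0.0029,0.0002,0,6],[-1,0.0029,0.0002,0,6],[-1,0.0029,0.0002,0,6]]' | grep -E 'wrist'
python3 -m jog '[[-1,0.0029,0.0002,0,6],[-1,0.0029,0.0002,0,6],[-1,0.0029,0.0002,0,6],[-1,0.0029,0.0002,0,6],[-1,0.0029,0.0002,0,6]]' | grep -E 'wrist'
python3 -m jog '[[-1,0.0029,0.0002,0,6],[-1,0.0029,0.0002,0,6],[-1,0,0,0,0]]' | grep -E 'wrist'
python3 -c "
from h import *
rel((.0198,0,.055))"
```

```text
tcp_pos: [0.5353, -0.2837, 0.0515]
wrist_force: [-0.7, -0.1, 0.4]
wrist_force: [-2.2, -0.5, 0.3]
wrist_force: [-2.2, 0.3, -0.6]
wrist_force: [-1.3, 0.0, -0.7]
t 17.25 tcp vise [[ 0.0113 -0.0261  0.054 ]] shift tool [-0.0017  0.0275 -0.001 ] yaw_v 165.4 j6 -17.4 F [-1.3  0.  -0.7] tz [0.1  0.24 0.06]
```

```bash
python3 -m jog '[[-1,0.0015,0,0,3],[-1,0.0015,0,0,3],[-1,0.0015,0,0,3],[-1,0.0015,0,0,3],[-1,0.0015,0,0,3]]' | grep -E 'wrist'
python3 -m jog '[[-1,0.0015,0,0,3],[-1,0.0015,0,0,3],[-1,0,0,0,0]]' | grep -E 'wrist'
python3 -c "
from h import *
rel((.0198,0,.055))"
```

```text
wrist_force: [-1.3, 1.4, -1.0]
wrist_force: [-0.8, 1.9, -1.1]
t 17.9167 tcp vise [[ 0.0026 -0.0219  0.0541]] shift tool [-0.0013  0.0278 -0.0009] yaw_v 144.7 j6 3.2 F [-0.8  1.9 -1.1] tz [0.36 0.17 0.1 ]
```

```bash
python3 -m jog '[[-1,0.001,0,0,2],[-1,0.001,0,0,2],[-1,0,0,0,0]]' | grep -E 'wrist'
python3 -m jog '[[-1,0.001,0,0,2],[-1,0,0,0,0]]' | grep -E 'wrist'
python3 -m jog '[[-1,0.001,0,0,2],[-1,0,0,0,0]]' | grep -E 'wrist'
python3 -c "
from h import *
rel((.0198,0,.055))"
```

```text
wrist_force: [-0.9, 1.6, -1.6]
wrist_force: [-0.7, 2.2, -1.8]
wrist_force: [0.1, 1.2, -0.9]
t 18.5 tcp vise [[ 0.0001 -0.02    0.0542]] shift tool [-0.0006  0.0281 -0.0008] yaw_v 136.7 j6 11.2 F [ 0.1  1.2 -0.9] tz [0.33 0.13 0.03]
```

```bash
python3 -m jog '[[-1,0.001,0,0,2],[-1,0,0,0,0]]' | grep -E 'wrist'
python3 -m jog '[[-1,0.001,0,0,2],[-1,0,0,0,0]]' | grep -E 'wrist'
python3 -c "
from h import *
rel((.0198,0,.055))"
```

```text
wrist_force: [0.2, 1.5, -0.4]
wrist_force: [-0.6, 3.3, -1.3]
t 18.8333 tcp vise [[-0.0013 -0.0183  0.0542]] shift tool [-0.0009  0.0279 -0.0007] yaw_v 132.7 j6 15.3 F [-0.6  3.3 -1.3] tz [0.58 0.12 0.16]
```

```bash
python3 -m jog '[[-1,0.001,0,0,2],[-1,0,0,0,0]]' | grep -E 'wrist'
```

```text
wrist_force: [-0.2, 4.8, -1.8]
```

```bash
python3 -m jog '[[-1,0.001,0,0,2],[-1,0,0,0,0]]' | grep -E 'wrist'
```

```text
wrist_force: [0.5, 6.2, -0.5]
```

```bash
python3 -m jog '[[-1,0.001,0,0,2],[-1,0,0,0,0]]' | grep -E 'wrist'
python3 -c "
from h import *
rel((.0198,0,.055))"
python3 -m jog '[[-1,-0.0029,0.0002,0,-6],[-1,-0.0029,0.0002,0,-6],[-1,0,0,-0.03,0],[-1,0,0,-0.04,0],[-1,0,0,-0.04,0]]' >/dev/null
python3 -m jog '[[-1,0.02,-0.03,0,0],[-1,0.02,-0.03,0,0],[-1,0.02,-0.03,0,0],[-1,0.02,-0.03,0,0],[-1,0.02,-0.03,0,0]]' >/dev/null
python3 -m jog '[[-1,0,0,0,0],[-1,0,0,0,0]]'
python3 - <<'E'
from h import *
rel((.0198,0,.055))
c=cam("top"); s=cam("side")
A=cv2.resize(c["img"][195:300,310:400,::-1],None,fx=4.4,fy=4.4,interpolation=cv2.INTER_CUBIC)
B=cv2.resize(s["img"][210:310,265:365,::-1],(396,396),interpolation=cv2.INTER_CUBIC)
B=cv2.copyMakeBorder(B,0,A.shape[0]-396,0,0,0)
cv2.imwrite("pics/p5.png",np.hstack([A,B]))
E
```

```text
wrist_force: [1.1, 7.4, -0.6]
t 19.3333 tcp vise [[-0.0033 -0.0147  0.0541]] shift tool [-0.0021  0.0273 -0.0008] yaw_v 126.8 j6 21.3 F [ 1.1  7.4 -0.6] tz [ 1.41 -0.08  0.33]
clock: 20.33
tcp_pos: [0.3151, -0.3153, 0.1652]
orientation: [0.001, 0.403, 0.915, -0.001]
wrist_force: [-0.3, -0.1, 0.6]
finger_gap: 0.0854
grip_force: 0.0
t 20.3333 tcp vise [[-0.1743 -0.0687  0.1652]] shift tool [-0.0996  0.1802  0.1103] yaw_v 138.5 j6 -7.8 F [-0.3 -0.1  0.6] tz [ 0.03 -0.02  0.02]
```

View pics/p5.png

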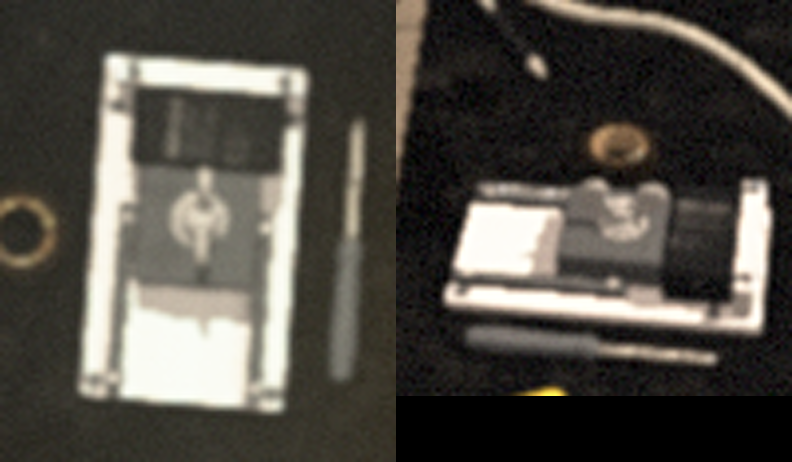

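The wings run from (205,172) to (201,262), along the vise's x axis, which is the tight position, and the stop was felt at 7 N. The jaw, adapter and bystanders have not moved, and the robot is clear.

```bash
python3 -c "
from workcell import env
print(env.hand_in())"
```

```text
the job is handed in; nothing more can be done
None
```

The job is handed in: the adapter is held flush between jaw and fence, and the wing nut is turned clockwise to its hard stop using one open fingertip, with the robot clear and about 20 s on the clock.

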